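# Clamp the mast hinge half and hold its mating leaf in line

## Robot

A 7-joint arm with a two-finger parallel gripper is mounted at the origin on the work surface. World frame = base frame: x ahead of the robot, y to its left, z up, the work surface at z = 0. Lengths are in m, angles in rad, forces in N, time in s.
With the tool pointing down it reaches from about 0.35 to 0.9 m from the base axis. Payload 8.1 kg.
Tool frame: the origin (TCP) lies at the very end of the fingers, on their centre line; the grasp point (between the pads) lies 19 mm behind it (arm.grasp_offset is the distance from the TCP to the grasp point, in m); z points along the fingers, y is the direction in which the jaws open and shut (so a half turn about z gives the same grasp; the last joint's range is limited). The gripper opens to 92 mm and grips with 3 to 60 N. Pads are 19 mm wide; open, the fingers measure 130 mm over their backs; the gripper's body (75 mm by 190 mm) begins 47 mm behind the grasp point.
Start: joints at [-1.262, 0.434, 0.025, 1.573, -0.012, 1.134, -0.075], TCP at [0.25, 0.573, 0.227] pointing down, gripper open.
Joint ranges: [-2.62, 2.62], [-0.44, 2.09], [-1.27, 1.32], [0.08, 2.57], [-1.32, 4.46], [0.12, 2], [-2.74, 2.74]. Speed limits (rad/s): [2.22, 2.22, 3.01, 3.01, 3.14, 3.14, 3.14].

## Interface

Orientations are given as a rotation vector (axis times angle).
In Python, from cell import arm, eyes, workorder gives the robot as it stands.
- The arm moves only by the shell command python3 -m inch 'ROWS' [FORCE]. ROWS is JSON, a list that holds one entry, the list of rows, each a list of 5 numbers: the closure, from 0 (fully open) to 1 (shut), then the shift along the tool's x, y, z in mm, then the turn about the tool's z in degrees. A call has 1 to 12 rows; each row shifts and turns the pose as measured when the row begins, along the tool's axes as they then stand; what a row does not reach is not made up. A row lasts 1/10 s, in which the tool goes at most 50 mm and 8.59 degrees, less where a joint would pass 70% of its speed; a pose out of reach is approached as far as the arm can. A call with a gripper value outside its range is refused whole. The fingers move at their own pace and stop on an object; FORCE is the grip in N (left out, the last holds). Time passes only in rows, so rows that do not move let the fingers close. It gives the time, the measured TCP pose, the force and the opening at its end, in the units of the state.
- arm.observe(): the state, without advancing time (a new reading comes with each control period).
- eyes.get_image(name): name is "side" or "top"; returns a dict with "frame" (400x640x3 uint8, blue, green, red), "intrinsics" (3x3 intrinsics, pixels), "rvec" (rotation vector, rad) and "tvec" (3), from world to camera coordinates, as OpenCV has them. Camera axes: x right, y down, z forward; pixel columns grow to the right and rows downward; lengths in m; the calibration is good to about 2 mm. A picture is of the moment at which its call begins. There is no depth.
- workorder.sign_off(): hands the job in, once; it reports no verdict.
The state is a dict: "clock": time; "joints": joint angles; "dq": joint speeds; "joint_efforts": joint torques, N m; "position": TCP position; "ee_rot": TCP orientation; "force": force on the tool from outside, world axes, zero at the start; "ft_torque": the same for the moment, N m; "width": opening from 0.0 (shut) to 1.0 (fully open).
Only numpy, scipy, OpenCV 4.12 (cv2) and the standard library are available. Lean on these libraries where they do the work, as an engineer would, in place of code of your own. Each camera call takes 0.05 s, during which the arm holds its last target.

## Task

Tighten the fixture chuck by swinging its sleeve handle clockwise (seen from above) until all three jaws firmly grip the round shank of the hinge half standing in it. Then pick up the loose hinge leaf by its lug and bring its knuckle between the two knuckles of the clamped half so that the holes line up and the 7 mm pin could be slid straight through. Finish while still holding the leaf there in the gripper, still, not leaning on the clamped half, and leave the other things on the shelf where they are.

Things in the scene. Friction and masses are not known exactly. Their poses are not given: they have to be found in the camera images.
- chuck: fixed dark steel and grey fixture chuck, round, vertical axis, 96 mm across its foot; origin on its axis at the work surface, z up. Above its grey housing is the ribbed sleeve (76 mm across, from 33 to 59 mm high) with one radial handle bar; three dark jaws stand out of the sleeve's top, up to 72 mm high
- sleeve (a joint): angle of the chuck sleeve, rad; 0 = fully open, grows as the handle swings clockwise seen from above. Starts between 0 and 0.35. It turns against light friction (about 3 N at the handle, stays where left) and moves all three jaws in by 4.5 mm per rad; they meet the shank at about 0.8 to 1.0 rad, where it stiffens abruptly. Push on by a further 8 to 12 N at the handle to clamp firmly; when let go it eases back a little but stays clamped
- handle_grip (a point): grip point of the sleeve handle: on the axis of an upright round steel post, 14 mm diameter, at the outer end of the bar, 100 mm from the chuck axis; the point is 75 mm above the work surface, the post's top at 88 mm, and the 10 mm bar under it reaches from 41 to 51 mm high. It moves round the chuck axis with the sleeve
- stub: loose brass hinge half (0.5 kg) standing upright in the chuck; origin at the centre of the foot of its round shank (16 mm diameter, 78 mm long), which rests 10 mm above the work surface, z up along the shank. On top is a level plate 6 mm thick (z 78 to 84 mm, x -20 to 46 mm, y -36 to 36 mm) with a low lip at +x (up to z 94 mm); two knuckles stand at its -x edge. It can turn or lean slightly until it is clamped
- stub_eye (a point): the point on the clamped half's knuckle axis midway between its two knuckles, at (-40, 0, 90) mm in the hinge half's frame (about 100 mm above the work surface); y is along the holes. Knuckles 24 mm outside diameter, holes 14 mm, each 20 mm wide, at y from 16 to 36 mm either side: a 32 mm gap. The plate edge is 20 mm from the axis towards +x; towards -x all is open
- leaf: loose brass hinge leaf (about 0.32 kg, can vary) lying on the work surface; origin on its underside, x towards its knuckle, y along its knuckle hole, z up. Plate 6 mm thick, x -45 to 28 mm, y -32 to 32 mm, then a 24 mm wide neck to the knuckle; in the middle stands the lifting lug. It fits with its +x pointing the same way as the clamped half's +x, the plate level on the -x side of that half
- leaf_eye (a point): centre of the leaf's single knuckle at (46, 0, 12) mm in the leaf's frame; knuckle 24 mm outside diameter, 24 mm wide along y, hole 14 mm along y. This point belongs at stub_eye
- leaf_lug (a point): grip point in the lug, at (5, 0, 38) mm in the leaf's frame, above the leaf's centre of mass; the lug is 30 mm along x, 12 mm thick along y, and reaches from the plate up to 51 mm above the leaf's underside
- jaw0: one of three dark steel chuck jaws, 10 mm wide and 52 to 72 mm above the work surface, moved by the sleeve; origin on the chuck axis at the work surface
- jaw1: second chuck jaw, alike
- jaw2: third chuck jaw, alike
- jar: bystander: squat amber glass desiccant jar, 64 mm diameter, 75 mm high; origin under its centre
- hub: bystander: tin anemometer hub, about 88 mm across its three stub arms, 46 mm high; origin under its centre
- probe_a: bystander: copper sensor probe lying down, about 145 mm long, 18 mm high; origin under it
- probe_b: bystander: second copper sensor probe, alike
Things that resemble listed ones, but are neither listed nor needed, are in the scene too. What is shaped like the chuck but orange or red is not meant. What is shaped like the leaf but red or turquoise is not meant.

How it is judged:
By the outcome, as a careful person would: the job done as asked, in the order asked, and still so for the second after the job is handed in, while the arm keeps its last pose, push and grip.
It also fails if it takes over 67 s, if anything falls off the work surface, if the arm or the gripper's body presses on something with over 40 N, if the wrist force passes 120 N, or if a joint passes its speed limit or range.

## Working session

There is one attempt and no reset: what is moved stays moved. The work goes in short steps, Python scripts to look and compute and a shell command to move; the robot and the scene stay as the last step left them, time stands still between calls to the robot, and variables do not carry over. Pictures are saved under pics/ and viewed, and the job is handed in when it is done.

```bash
ls; mkdir -p pics
cat > h.py <<'E'
import numpy as np,cv2
from cell import arm,eyes,workorder
def snap(n,f):
    d=eyes.get_image(n); cv2.imwrite('pics/'+f,d['frame']); np.savez('pics/'+f[:-4]+'.npz',**{k:np.asarray(v) for k,v in d.items()}); return d
def load(f):
    return dict(np.load('pics/'+f+'.npz'))
def ray(d,u,v):
    R=cv2.Rodrigues(np.asarray(d['rvec'],float))[0]; t=np.asarray(d['tvec'],float).ravel()
    c=-R.T@t; r=R.T@np.linalg.solve(np.asarray(d['intrinsics']),np.array([u,v,1.])); return c,r
def onz(d,u,v,z):
    c,r=ray(d,u,v); return c+r*(z-c[2])/r[2]
def proj(d,p):
    return cv2.projectPoints(np.asarray(p,float).reshape(-1,3),np.asarray(d['rvec'],float),np.asarray(d['tvec'],float),np.asarray(d['intrinsics'],float),None)[0].reshape(-1,2)
E
python3 - <<'E'
from h import *
for n in('top','side'):
    d=snap(n,n+'0.png'); print(n,ray(d,320,200),d['intrinsics'])
s=arm.observe(); print(s); print(arm.grasp_offset)
E
```

```text
pics
top (array([ 0.46213987, -0.06001653,  1.41927037]), array([ 0.07060195,  0.01559318, -0.99740198])) [[500.7902274    0.         317.15930365]
 [  0.         500.7902274  201.25783072]
 [  0.           0.           1.        ]]
side (array([ 0.43575202, -0.92800434,  0.60439005]), array([ 0.10405089,  0.86425637, -0.49230219])) [[403.80965303   0.         324.53573803]
 [  0.         403.80965303 200.39287871]
 [  0.           0.           1.        ]]
{'clock': 0.1, 'joints': array([-1.26159706,  0.43516592,  0.02496077,  1.57401339, -0.01158865,
        1.13399174, -0.07508969]), 'dq': array([ 0.00107445, -0.00150831,  0.00083259, -0.00302898, -0.00144869,
       -0.00048932,  0.00072715]), 'joint_efforts': array([ 2.49137185e-03, -6.69124174e+01,  9.87988897e-01, -3.15144932e+01,
       -6.04671612e-02,  3.75256932e-02,  8.12638064e-05]), 'position': array([0.25002241, 0.57230802, 0.22601265]), 'ee_rot': array([-6.42324956e-01, -3.07506393e+00,  2.23793303e-03]), 'force': array([-0.9491054 , -0.36687058, -0.34666729]), 'ft_torque': array([-0.01694439, -0.00385724,  0.00150711]), 'width': 0.998918839301345}
0.0188
```

View pics/top0.png

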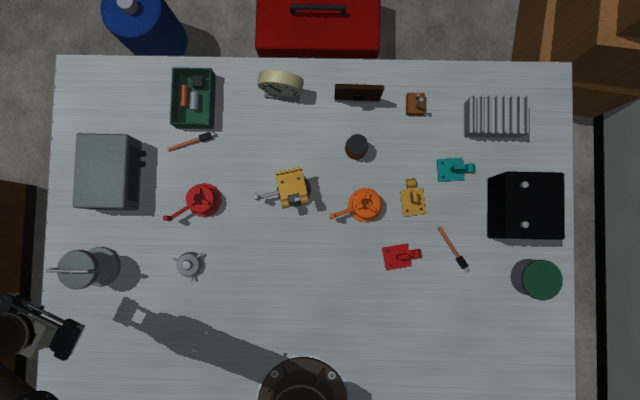

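View pics/side0.png

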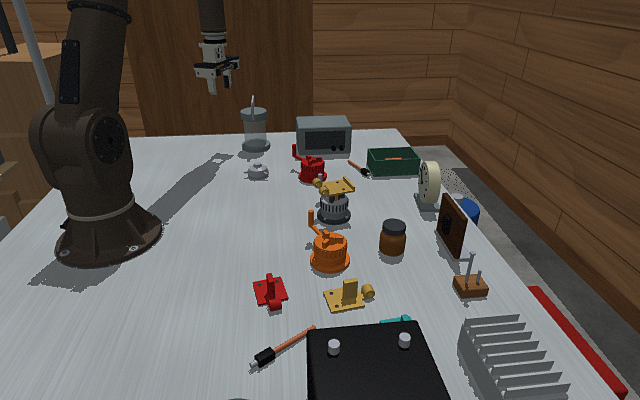

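Candidates in the top view:
- **Chuck:** brass/grey at (293,190), red at (203,200), orange at (366,205). I choose the one at (293,190).
- **Leaf:** brass at (413,198), red at (400,257), turquoise at (455,169). I choose the one at (413,198).

I'll check both in a close crop.

Run:
```python
from h import *
t=load('top0')['frame'];s=load('side0')['frame']
a=cv2.resize(t[155:225,245:325],None,fx=5,fy=5,interpolation=2);b=cv2.resize(t[165:235,385:445],None,fx=5,fy=5,interpolation=2)
cv2.imwrite('pics/c1.png',np.hstack([a,b]))
a=cv2.resize(s[165:235,300:380],None,fx=5,fy=5,interpolation=2);b=cv2.resize(s[265:335,315:385],None,fx=5,fy=5,interpolation=2)
cv2.imwrite('pics/c2.png',np.hstack([a,b]))
```

```text
(no output)
```

View pics/c1.png

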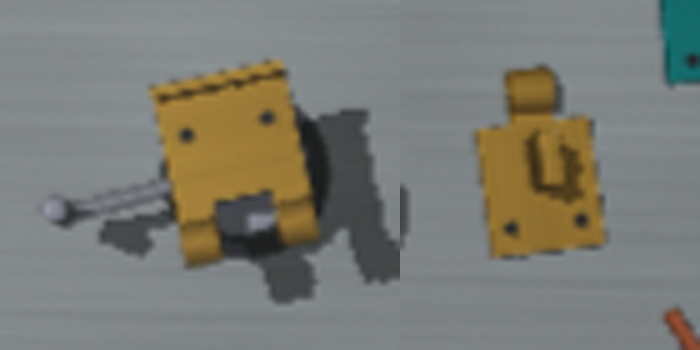

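View pics/c2.png

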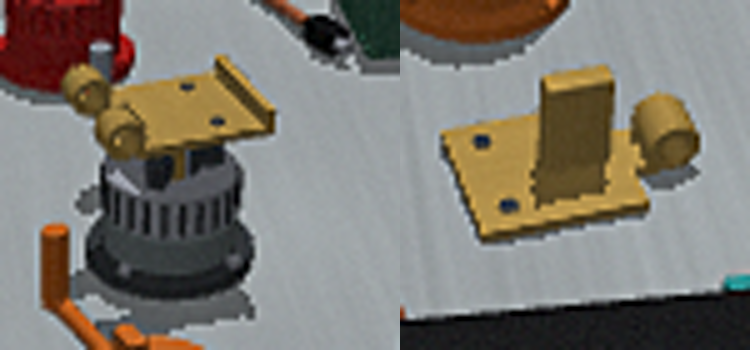

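Both choices match the description: grey ribbed chuck holding the brass half, and the brass leaf. Next I measure them.

```bash
cat >> h.py <<'E'
def brass(img,box,k=4):
    x0,y0,x1,y1=box
    im=cv2.resize(img[y0:y1,x0:x1],None,fx=k,fy=k,interpolation=cv2.INTER_CUBIC)
    h=cv2.cvtColor(im,cv2.COLOR_BGR2HSV)
    m=((h[...,0]>14)&(h[...,0]<32)&(h[...,1]>90)&(h[...,2]>50)).astype(np.uint8)*255
    return m,lambda p:(np.asarray(p,float)+.5)/k-.5+np.array([x0,y0])
def rect(img,box):
    m,f=brass(img,box); cs=cv2.findContours(m,cv2.RETR_EXTERNAL,cv2.CHAIN_APPROX_NONE)[0]
    c=max(cs,key=cv2.contourArea); return f(cv2.boxPoints(cv2.minAreaRect(c))),f(c.reshape(-1,2)),m
E
python3 - <<'E'
from h import *
d=load('top0');b,c,m=rect(d['frame'],(265,155,325,225))
print('stub rect',b.round(1))
for p in b:
    print(p.round(1),onz(d,*p,.104).round(4),onz(d,*p,.100).round(4))
d2=d; b,c,m2=rect(d['frame'],(395,170,432,225)); print('leaf');
for p in b: print(p.round(1),onz(d,*p,.006).round(4),onz(d,*p,.012).round(4))
# handle tip
im=cv2.resize(d['frame'][185:210,245:275],None,fx=16,fy=16,interpolation=2);cv2.imwrite('pics/h0.png',im)
im=cv2.resize(d['frame'][170:225,395:432],None,fx=12,fy=12,interpolation=2)[:600];cv2.imwrite('pics/l0.png',im[:600])
cv2.imwrite('pics/m.png',np.hstack([m,m2[:m.shape[0],:]]) if m.shape[0]<=m2.shape[0] else np.hstack([m[:m2.shape[0]],m2]))
E
```

```text
stub rect [[273.9 172.1]
 [301.5 166.2]
 [309.2 202.2]
 [281.6 208. ]]
[273.9 172.1] [0.6267 0.0842 0.104 ] [0.6272 0.0847 0.1   ]
[301.5 166.2] [0.6438 0.0116 0.104 ] [0.6444 0.0118 0.1   ]
[309.2 202.2] [ 0.5489 -0.011   0.104 ] [ 0.5492 -0.0109  0.1   ]
[281.6 208. ] [0.5318 0.0612 0.104 ] [0.532  0.0616 0.1   ]
leaf
[398.1 180. ] [ 0.6238 -0.2575  0.006 ] [ 0.6231 -0.2567  0.012 ]
[420.8 177. ] [ 0.6338 -0.3213  0.006 ] [ 0.633  -0.3202  0.012 ]
[425.6 213.3] [ 0.5314 -0.3358  0.006 ] [ 0.5311 -0.3347  0.012 ]
[403.  216.3] [ 0.5214 -0.2724  0.006 ] [ 0.5212 -0.2715  0.012 ]
```

View pics/h0.png

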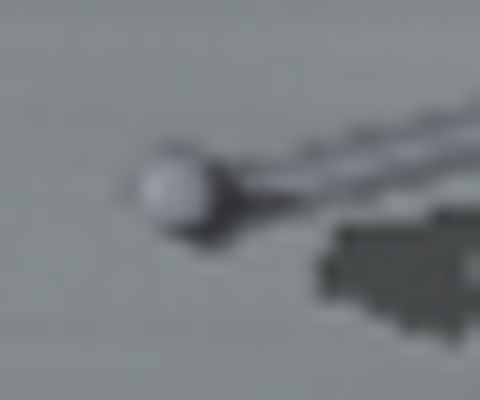

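View pics/l0.png

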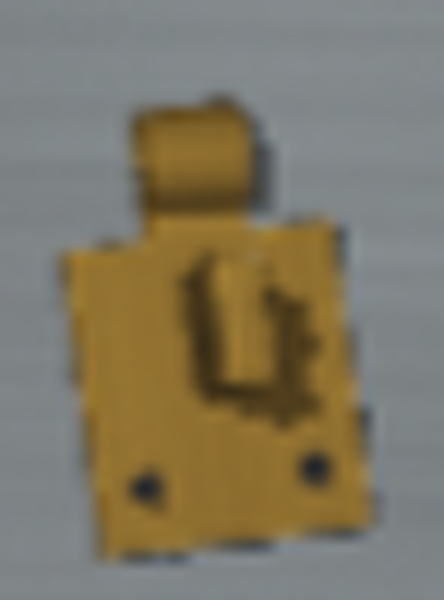

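View pics/m.png

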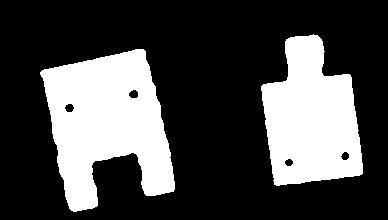

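Run:
```python
from h import *
d=load('top0'); p=onz(d,255.4,196.25,.088);print(p)
v=p[:2]-[.591,.037];print(v,np.hypot(*v),np.degrees(np.arctan2(v[1],v[0])))
# side check
s=load('side0'); print(proj(s,[[.591,.037,0],[.591,.037,.052],[*p[:2],.088],[.552,.028,.1],[.5758,-.2965,.051]]))
from scipy.spatial.transform import Rotation as R
o=arm.observe();print(R.from_rotvec(o['ee_rot']).as_matrix().round(3))
f=s['frame'];cv2.imwrite('pics/s1.png',cv2.resize(f[165:245,300:380],None,fx=7,fy=7,interpolation=2))
```

```text
[0.56259417 0.13370456 0.088     ]
[-0.02840583  0.09670456] 0.10079019710309146 106.36953165654646
[[333.55619409 216.01346087]
 [333.95529911 200.0950724 ]
 [319.81204683 173.79630621]
 [320.49635907 186.98046263]
 [350.35430742 280.01048132]]
[[-0.916  0.4   -0.   ]
 [ 0.4    0.916 -0.001]
 [-0.    -0.001 -1.   ]]
```

View pics/s1.png

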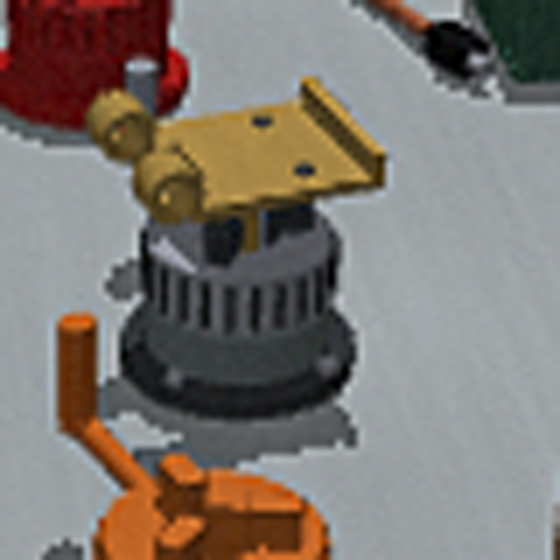

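```bash
cat >> h.py <<'E'
from scipy.spatial.transform import Rotation as Rot
def to(x,y,z,yang=None):
    """remaining tool-axis shift (mm) & turn (deg) to TCP target; yang: tool y world angle deg (mod 180)"""
    o=arm.observe();R=Rot.from_rotvec(o['ee_rot']).as_matrix();d=R.T@(np.array([x,y,z])-o['position'])*1e3
    a=np.degrees(np.arctan2(R[1,1],R[0,1])); 
    tr=None if yang is None else round((a-yang+90)%180-90,2)
    print('t',o['clock'],'pos',o['position'].round(4),'F',o['force'].round(1),'w',round(o['width'],3),'yang',round(a,1),'tilt',R[:2,2].round(3),'q',o['joints'].round(2))
    print('shift',d.round(1),'turn',tr)
    return R
E
python3 -m inch '[[[0.4,0,0,-15,8.3],[0.4,0,0,-15,8.3],[0.4,0,0,-15,8.3],[0.4,0,0,-15,8.3],[0.4,0,0,-15,8.3],[0.4,0,0,-15,8.3],[0.4,0,0,0,0]]]' 30
python3 -c "
from h import *
to(.5626,.1337,.28,16.4)"
```

```text
clock: 0.8
position: [0.2494, 0.5702, 0.3151]
ee_rot: [1.913, 2.488, -0.015]
force: [0.2, 0.2, -0.1]
width: 0.603
t 0.8 pos [0.2494 0.5702 0.3151] F [ 0.2  0.2 -0.1] w 0.603 yang 14.9 tilt [-0.004 -0.01 ] q [-1.4   0.38  0.23  1.45 -0.09  1.33 -0.9 ]
shift [-502.   190.8   38.1] turn -1.52
```

```bash
python3 -m inch '[[[0.5,-25,9,0,0],[0.5,-42,16,0,0],[0.5,-42,16,0,0],[0.5,-42,16,0,0],[0.5,-42,16,0,0],[0.5,-42,16,0,0],[0.5,-42,16,0,0],[0.5,-42,16,0,0],[0.5,-42,16,0,0],[0.5,-42,16,0,0],[0.5,-42,16,0,0],[0.5,0,0,0,0]]]'
python3 -c "
from h import *
to(.5626,.1337,.16,16.4)"
```

```text
clock: 2.0
position: [0.5421, 0.175, 0.3043]
ee_rot: [1.829, 2.551, -0.04]
force: [0.1, -0.9, 0.1]
width: 0.5
t 2.0 pos [0.5421 0.175  0.3043] F [ 0.1 -0.9  0.1] w 0.5 yang 18.7 tilt [-0.013 -0.023] q [-0.74  0.31  0.43  1.6  -0.12  1.28  0.04]
shift [-43.2   8.9 144.9] turn 2.3
```

```bash
python3 -m inch '[[[0.5,-10,2,15,0.5],[0.5,-10,2,25,0.5],[0.5,-10,2,25,0.5],[0.5,-10,2,25,0.5],[0.5,-4,1,25,0.3],[0.5,0,0,20,0],[0.5,0,0,10,0],[0.5,0,0,0,0]]]'
python3 - <<'E'
from h import *
to(.5626,.1337,.056,16.4)
snap('top','t1.png');d=snap('side','s2.png')
t=load('t1')['frame'];s=d['frame']
cv2.imwrite('pics/c3.png',np.hstack([cv2.resize(t[150:230,230:330],None,fx=4,fy=4),cv2.resize(s[130:210,280:380],None,fx=4,fy=4)]))
E
```

```text
clock: 2.8
position: [0.5588, 0.1301, 0.1476]
ee_rot: [-1.843, -2.541, 0.052]
force: [-0.3, -0.0, 0.1]
width: 0.502
t 2.8 pos [0.5588 0.1301 0.1476] F [-0.3 -0.   0.1] w 0.502 yang 18.1 tilt [-0.021 -0.025] q [-0.62  0.46  0.41  1.8  -0.19  0.95  0.18]
shift [ 3.8  7.3 91.4] turn 1.67
```

View pics/c3.png

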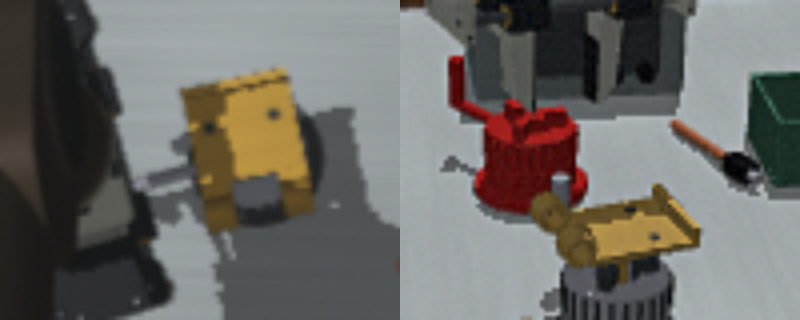

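The fingers, at about (533,100) and (603,90) in the crop, straddle the post at (562,185) from above. I'm descending now.

```bash
python3 -m inch '[[[0.5,1,2,10,0.6],[0.5,1,2,14,0.6],[0.5,1,2,14,0.5],[0.5,1,1,14,0],[0.5,0,0,14,0],[0.5,0,0,10,0],[0.5,0,0,8,0],[0.5,0,0,4,0],[0.5,0,0,0,0]]]'
python3 - <<'E'
from h import *
to(.5626,.1337,.056,16.4)
E
```

```text
clock: 3.8
position: [0.5663, 0.1368, 0.0553]
ee_rot: [1.883, 2.512, -0.042]
force: [0.2, 0.5, -0.1]
width: 0.501
t 3.8 pos [0.5663 0.1368 0.0553] F [ 0.2  0.5 -0.1] w 0.501 yang 16.3 tilt [-0.014 -0.023] q [-0.59  0.59  0.36  1.86 -0.26  0.76  0.2 ]
shift [-1.9 -4.4 -0.6] turn -0.12
```

```bash
python3 -m inch '[[[0.5,-1,-2,-1,0],[0.5,-1,-2,0,0],[0.8,0,0,0,0],[0.95,0,0,0,0],[0.95,0,0,0,0],[0.95,0,0,0,0],[0.95,0,0,0,0]]]' 40
python3 - <<'E'
from h import *
to(.5626,.1337,.056,16.4)
snap('top','t2.png');d=snap('side','s3.png')
t=load('t2')['frame'];s=d['frame']
cv2.imwrite('pics/c4.png',np.hstack([cv2.resize(t[150:230,230:330],None,fx=4,fy=4),cv2.resize(s[130:210,280:380],None,fx=4,fy=4)]))
E
```

```text
clock: 4.5
position: [0.5635, 0.1336, 0.0585]
ee_rot: [1.883, 2.511, -0.038]
force: [-3.1, 0.2, 0.7]
width: 0.142
t 4.5 pos [0.5635 0.1336 0.0585] F [-3.1  0.2  0.7] w 0.142 yang 16.3 tilt [-0.012 -0.021] q [-0.59  0.58  0.36  1.87 -0.26  0.76  0.2 ]
shift [ 0.4 -0.8  2.6] turn -0.13
```

View pics/c4.png

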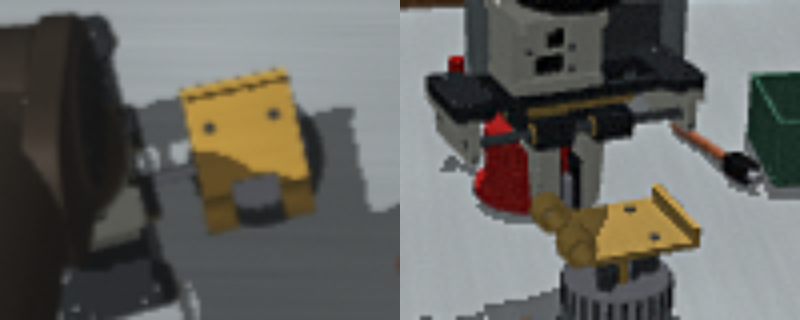

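```bash
cat > hs.py <<'E'
from h import *
o=arm.observe();R=Rot.from_rotvec(o['ee_rot']).as_matrix();g=o['position']-R[:,2]*arm.grasp_offset
v=g[:2]-[.591,.037];th=np.arctan2(v[1],v[0]);a=np.degrees(np.arctan2(R[1,1],R[0,1]))
t=np.array([np.sin(th),-np.cos(th)])
print('t',o['clock'],'theta',np.degrees(th).round(2),'r',(np.hypot(*v)*1e3).round(1),'z',g[2].round(4),'Ftan',(o['force'][:2]@t).round(2),'Frad',(o['force'][:2]@v/np.hypot(*v)).round(2),'Fz',o['force'][2].round(1),'yang-tan',(a-np.degrees(th)+90).round(2),'w',round(o['width'],3),'q7',o['joints'][6].round(2),'tilt',R[:2,2].round(3))
E
python3 hs.py
python3 -m inch '[[[0.95,-0.2,7,0,4],[0.95,-0.2,7,0,4],[0.95,-0.2,7,0,4],[0.95,-0.2,7,0,4]]]'
python3 hs.py
```

```text
t 4.6 theta 105.69 r 100.8 z 0.0773 Ftan -3.83 Frad 0.87 Fz 2.4 yang-tan 0.57 w 0.144 q7 0.2 tilt [-0.012 -0.021]
clock: 5.0
position: [0.5907, 0.137, 0.0586]
ee_rot: [2.222, 2.212, -0.039]
force: [-3.3, -1.9, 2.2]
width: 0.142
t 5.0 theta 90.03 r 100.4 z 0.0774 Ftan -3.28 Frad -1.86 Fz 2.2 yang-tan -0.29 w 0.142 q7 -0.02 tilt [-0.014 -0.022]
```

```bash
python3 -m inch '[[[0.95,-0.2,7,0,4],[0.95,-0.2,7,0,4],[0.95,-0.2,7,0,4]]]'
python3 hs.py
python3 -m inch '[[[0.95,-0.2,4,0,2.3],[0.95,-0.2,4,0,2.3],[0.95,-0.1,4,0,2.3]]]'
python3 hs.py
```

```text
clock: 5.3
position: [0.6118, 0.1343, 0.0586]
ee_rot: [2.448, 1.956, -0.04]
force: [-2.9, -1.9, 4.0]
width: 0.144
t 5.3 theta 77.8 r 100.0 z 0.0774 Ftan -2.43 Frad -2.51 Fz 4.0 yang-tan -0.55 w 0.144 q7 -0.19 tilt [-0.015 -0.022]
clock: 5.6
position: [0.6235, 0.1307, 0.0586]
ee_rot: [2.565, 1.797, -0.04]
force: [-3.9, -0.1, 4.3]
width: 0.146
t 5.6 theta 70.77 r 99.7 z 0.0773 Ftan -3.7 Frad -1.37 Fz 4.3 yang-tan -0.74 w 0.146 q7 -0.28 tilt [-0.016 -0.022]
```

```bash
for i in 1; do python3 -m inch '[[[0.95,0,4,0,2.3],[0.95,0,4,0,2.3]]]' >/dev/null; python3 hs.py; done
python3 -m inch '[[[0.95,0,3,0,1.7],[0.95,0,3,0,1.7]]]' >/dev/null; python3 hs.py
python3 -m inch '[[[0.95,0,3,0,1.7],[0.95,0,3,0,1.7]]]' >/dev/null; python3 hs.py
```

```text
t 5.8 theta 66.53 r 99.5 z 0.0774 Ftan -3.88 Frad -1.37 Fz 3.9 yang-tan -1.26 w 0.144 q7 -0.34 tilt [-0.018 -0.022]
t 6.0 theta 63.46 r 99.4 z 0.0774 Ftan -3.71 Frad -3.44 Fz 4.3 yang-tan -1.74 w 0.147 q7 -0.39 tilt [-0.02  -0.022]
t 6.2 theta 60.38 r 99.2 z 0.0774 Ftan -4.69 Frad -1.76 Fz 4.5 yang-tan -2.23 w 0.144 q7 -0.43 tilt [-0.022 -0.021]
```

```bash
python3 -m inch '[[[0.95,0,3,0,1],[0.95,0,3,0,1]]]' >/dev/null; python3 hs.py
python3 -m inch '[[[0.95,0,3,0,1]]]' >/dev/null; python3 hs.py
python3 -m inch '[[[0.95,0,3,0,1]]]' >/dev/null; python3 hs.py
```

```text
t 6.4 theta 57.78 r 99.1 z 0.0773 Ftan -7.72 Frad -2.73 Fz 7.9 yang-tan -1.77 w 0.145 q7 -0.46 tilt [-0.025 -0.02 ]
t 6.5 theta 56.61 r 99.0 z 0.0774 Ftan -8.24 Frad -3.85 Fz 8.5 yang-tan -1.65 w 0.145 q7 -0.47 tilt [-0.027 -0.019]
t 6.6 theta 55.53 r 99.0 z 0.0774 Ftan -7.98 Frad -4.2 Fz 8.1 yang-tan -1.61 w 0.145 q7 -0.48 tilt [-0.029 -0.018]
```

```bash
python3 -m inch '[[[0.95,0,4,0,0.7]]]' >/dev/null; python3 hs.py
python3 -m inch '[[[0.95,0,5,0,0.7]]]' >/dev/null; python3 hs.py
python3 -m inch '[[[0.95,0,5,0,0.5]]]' >/dev/null; python3 hs.py
```

```text
t 6.7 theta 54.1 r 98.9 z 0.0773 Ftan -8.79 Frad -4.37 Fz 9.7 yang-tan -0.92 w 0.141 q7 -0.49 tilt [-0.032 -0.017]
t 6.8 theta 52.32 r 98.9 z 0.0773 Ftan -11.45 Frad -5.51 Fz 12.3 yang-tan 0.13 w 0.143 q7 -0.5 tilt [-0.035 -0.015]
t 6.9 theta 50.75 r 98.9 z 0.0773 Ftan -12.77 Frad -5.77 Fz 11.7 yang-tan 1.18 w 0.141 q7 -0.5 tilt [-0.039 -0.013]
```

```bash
python3 -m inch '[[[0.95,0,0,0,0]]]' >/dev/null; python3 hs.py
python3 -m inch '[[[0.95,0,4,0,0.5]]]' >/dev/null; python3 hs.py
python3 -m inch '[[[0.95,0,5,0,0.5]]]' >/dev/null; python3 hs.py
```

```text
t 7.0 theta 51.22 r 98.8 z 0.0773 Ftan -5.37 Frad -3.33 Fz 6.5 yang-tan 0.66 w 0.149 q7 -0.5 tilt [-0.041 -0.012]
t 7.1 theta 50.26 r 98.9 z 0.0773 Ftan -13.38 Frad -5.61 Fz 11.6 yang-tan 1.13 w 0.142 q7 -0.51 tilt [-0.045 -0.01 ]
t 7.2 theta 48.88 r 98.8 z 0.0773 Ftan -14.0 Frad -5.43 Fz 14.2 yang-tan 2.0 w 0.144 q7 -0.51 tilt [-0.049 -0.008]
```

```bash
python3 - <<'E'
from h import *
snap('top','t3.png');d=snap('side','s4.png')
t=load('t3')['frame'];s=d['frame']
cv2.imwrite('pics/c5.png',np.hstack([cv2.resize(t[140:230,240:330],None,fx=4,fy=4),cv2.resize(s[160:220,300:360],None,fx=6,fy=6,interpolation=2)]))
E
python3 hs.py
```

```text
t 7.3 theta 48.61 r 98.8 z 0.0773 Ftan -11.2 Frad -5.54 Fz 12.1 yang-tan 2.25 w 0.142 q7 -0.51 tilt [-0.049 -0.008]
```

View pics/c5.png

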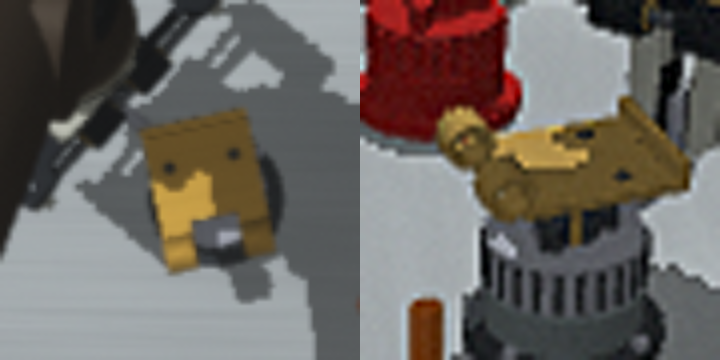

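```bash
python3 -m inch '[[[0.95,0,5.5,0,0]]]' >/dev/null; python3 hs.py
python3 -m inch '[[[0.95,0,5.5,0,0]]]' >/dev/null; python3 hs.py
```

```text
t 7.4 theta 47.24 r 98.9 z 0.0772 Ftan -13.58 Frad -4.81 Fz 11.8 yang-tan 3.65 w 0.143 q7 -0.51 tilt [-0.054 -0.005]
t 7.5 theta 45.94 r 99.0 z 0.0771 Ftan -14.32 Frad -6.37 Fz 13.8 yang-tan 4.98 w 0.144 q7 -0.5 tilt [-0.059 -0.002]
```

```bash
python3 -m inch '[[[0.95,0,6.5,0,0]]]' >/dev/null; python3 hs.py
python3 -m inch '[[[0.95,0,6.5,0,0]]]' >/dev/null; python3 hs.py
```

```text
t 7.6 theta 44.22 r 99.2 z 0.0771 Ftan -16.55 Frad -8.91 Fz 16.1 yang-tan 6.73 w 0.146 q7 -0.5 tilt [-0.065  0.001]
t 7.7 theta 42.55 r 99.3 z 0.077 Ftan -16.41 Frad -9.89 Fz 19.7 yang-tan 8.43 w 0.15 q7 -0.49 tilt [-0.072  0.004]
```

```bash
python3 -m inch '[[[0.9,0,0,0,0],[0.5,0,0,0,0],[0.5,0,0,0,0],[0.5,0,0,0,0]]]' >/dev/null; python3 hs.py
python3 - <<'E'
from h import *
snap('top','t4.png');d=snap('side','s5.png')
t=load('t4')['frame'];s=d['frame']
cv2.imwrite('pics/c6.png',np.hstack([cv2.resize(t[140:230,240:330],None,fx=4,fy=4),cv2.resize(s[130:220,290:380],None,fx=4,fy=4,interpolation=2)]))
E
```

```text
t 8.1 theta 46.81 r 98.9 z 0.0762 Ftan -5.63 Frad -4.4 Fz 2.8 yang-tan 4.19 w 0.362 q7 -0.5 tilt [-0.084  0.01 ]
```

View pics/c6.png

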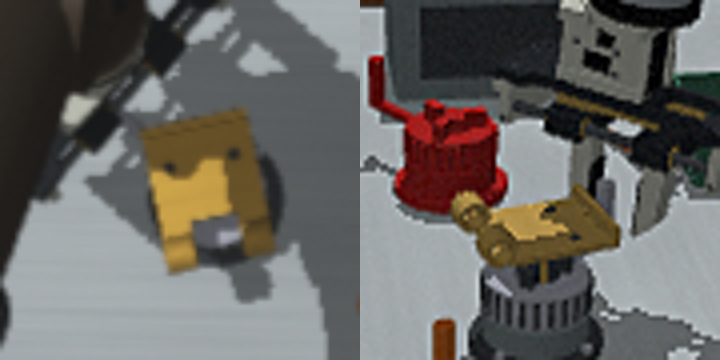

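Run:
```python
from h import *
s=load('s5')
cv2.imwrite('pics/c7.png',cv2.resize(s['frame'][155:205,325:375],None,fx=12,fy=12,interpolation=2))
for th in range(38,64,2):
    a=np.radians(th);x,y=.591+.1*np.cos(a),.037+.1*np.sin(a)
    print(th,proj(s,[[x,y,.088],[x,y,.07]]).round(1).tolist())
```

```text
38 [[358.1, 177.4], [357.8, 182.9]]
40 [[357.1, 177.0], [356.8, 182.5]]
42 [[356.2, 176.6], [355.9, 182.2]]
44 [[355.2, 176.3], [354.9, 181.8]]
46 [[354.2, 175.9], [353.9, 181.5]]
48 [[353.2, 175.6], [352.9, 181.1]]
50 [[352.2, 175.3], [351.9, 180.8]]
52 [[351.1, 175.0], [350.9, 180.5]]
54 [[350.0, 174.8], [349.8, 180.3]]
56 [[349.0, 174.5], [348.7, 180.0]]
58 [[347.9, 174.3], [347.6, 179.8]]
60 [[346.7, 174.1], [346.5, 179.6]]
62 [[345.6, 173.9], [345.4, 179.3]]
```

View pics/c7.png

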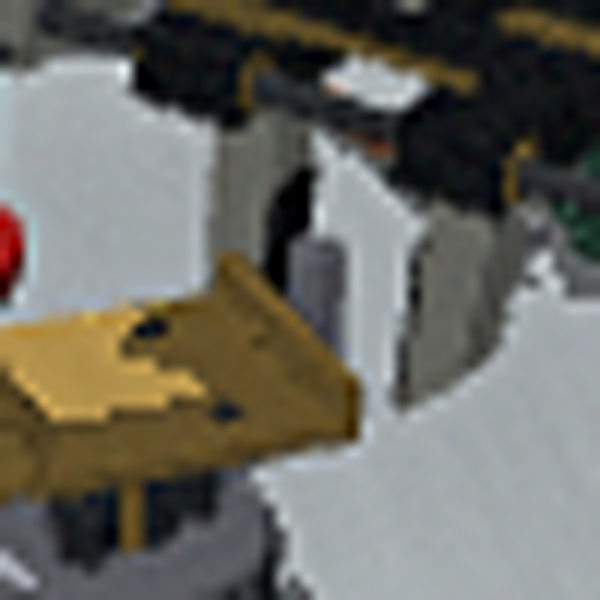

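```bash
python3 -m inch '[[[0.35,0,0,0,0],[0.35,0,0,0,0],[0.35,0,0,0,0]]]' >/dev/null; python3 hs.py
python3 -m inch '[[[0.35,0,-3,-10,0],[0.35,0,0,-15,0],[0.35,0,0,-20,0],[0.35,0,0,-25,0],[0.35,0,0,-20,0],[0.35,0,0,-10,0],[0.35,0,0,0,0]]]' >/dev/null; python3 hs.py
python3 - <<'E'
from h import *
d=snap('side','s6.png');s=d['frame']
cv2.imwrite('pics/c8.png',cv2.resize(s[155:215,315:375],None,fx=10,fy=10,interpolation=2))
to(.5,.1,.2)
E
```

```text
t 8.5 theta 47.2 r 98.3 z 0.0749 Ftan -2.57 Frad -2.16 Fz 1.2 yang-tan 3.74 w 0.642 q7 -0.5 tilt [-0.086  0.01 ]
t 9.2 theta 42.81 r 106.4 z 0.1862 Ftan 0.32 Frad 0.1 Fz -0.8 yang-tan 8.07 w 0.646 q7 -0.56 tilt [-0.074  0.009]
t 9.25 pos [0.6674 0.1095 0.1667] F [-0.2 -0.2  0.2] w 0.651 yang -39.1 tilt [-0.075  0.009] q [-0.61  0.68  0.66  1.47 -0.44  1.22 -0.56]
shift [-113.9 -125.7  -20.8] turn None
```

View pics/c8.png

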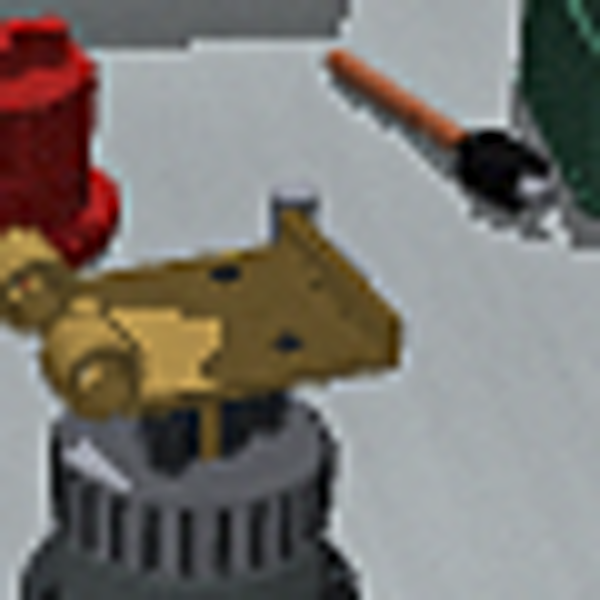

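The post now stands near 64°, so the sleeve eased back more than I expected. I'm moving the arm clear so I can see the handle, jaws and stub.

```bash
python3 -m inch '[[[0.35,0,0,-20,7],[0.35,0,0,-20,7],[0.35,0,0,-10,7],[0.35,0,0,0,7],[0.35,0,0,0,7],[0.35,0,0,0,7]]]' >/dev/null
python3 - <<'E'
from h import *
to(.53,-.15,.22,-81.25)
E
```

```text
t 9.85 pos [0.6691 0.1087 0.2131] F [ 0.1  0.5 -0.6] w 0.651 yang -82.7 tilt [-0.081  0.008] q [-0.7   0.71  0.88  1.41 -0.54  1.36 -1.23]
shift [-171.4  238.6    2.2] turn -1.4
```

```bash
python3 -m inch '[[[0.35,-10,15,0,0],[0.35,-22,30,0,0],[0.35,-22,30,0,0],[0.35,-22,30,0,0],[0.35,-22,30,0,0],[0.35,-22,30,0,0],[0.35,-22,30,0,0],[0.35,-22,30,0,0],[0.35,-10,15,0,0],[0.35,0,0,0,0]]]' >/dev/null
python3 - <<'E'
from h import *
to(.57,-.15,.22,-81.25)
t=snap('top','t5.png')['frame'];d=snap('side','s7.png');s=d['frame']
cv2.imwrite('pics/c9.png',np.hstack([cv2.resize(t[145:215,255:325],None,fx=5,fy=5,interpolation=2),cv2.resize(s[165:235,300:370],None,fx=5,fy=5,interpolation=2)]))
cv2.imwrite('pics/c10.png',cv2.resize(t[120:260,150:450],None,fx=2.5,fy=2.5,interpolation=2))
E
```

```text
t 10.85 pos [ 0.5178 -0.1571  0.2129] F [0.3 0.8 0.3] w 0.65 yang -82.7 tilt [-0.093  0.006] q [-0.46  0.49  0.95  1.77 -0.39  1.19 -0.83]
shift [ 51.8  -0.5 -11.9] turn -1.46
```

View pics/c9.png

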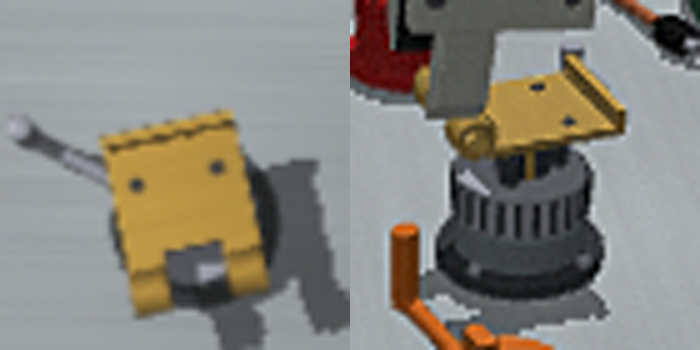

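View pics/c10.png

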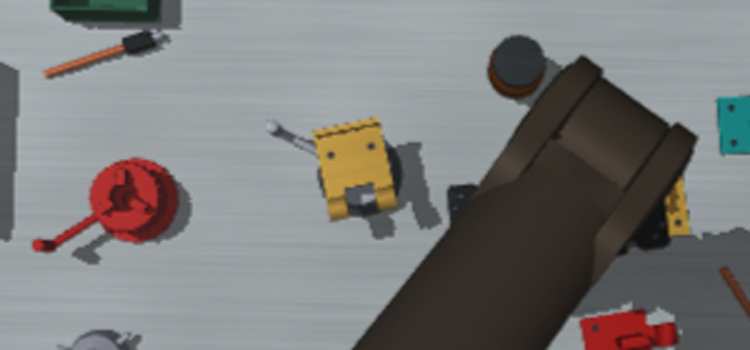

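Run:
```python
from h import *
d=load('t5');p=onz(d,258.6,170.6,.088);v=p[:2]-[.591,.037];print(np.hypot(*v),np.degrees(np.arctan2(v[1],v[0])))
b,c,m=rect(d['frame'],(268,150,325,225))
B=b[np.argsort(b[:,1])]
f=(onz(d,*B[0],.104)+onz(d,*B[1],.104))/2;r=(onz(d,*B[2],.1)+onz(d,*B[3],.1))/2
x=(f-r)[:2];print(np.hypot(*x),np.degrees(np.arctan2(x[1],x[0])));u=x/np.hypot(*x)
print(f,r,'orig',f[:2]-.046*u,r[:2]+.052*u)
e=onz(d,*B[0],.104)-onz(d,*B[1],.104);print('y-edge ang',np.degrees(np.arctan2(e[1],e[0])))
```

```text
0.09908567095875855 65.70450530062303
0.09736787532597486 13.274574227840139
[0.63547868 0.04759428 0.104     ] [0.54071239 0.02523687 0.1       ] orig [0.59070776 0.03703186] [0.59132299 0.037177  ]
y-edge ang -76.83235876981038
```

The handle stands at 65.7°, a 40° swing, and the stub hasn't turned or shifted. The readings while letting go (5.6 N at 52°, 2.6 N at 60°, about 0 at 66°) fit a loaded spring held by friction, so it is clamped. Next is the leaf.

```bash
python3 - <<'E'
from h import *
to(.574,-.2965,.12,-81.25)
E
python3 -m inch '[[[0.45,5,10,3,-0.7],[0.45,8,18,10,-0.7],[0.45,8,18,10,0],[0.45,8,18,10,0],[0.45,8,18,10,0],[0.45,8,18,10,0],[0.45,4,18,10,0],[0.45,0,10,5,0],[0.45,0,0,0,0]]]' >/dev/null
python3 - <<'E'
from h import *
to(.574,-.2965,.12,-81.25)
E
```

```text
t 10.95 pos [ 0.5194 -0.1543  0.2126] F [0.7 1.  0. ] w 0.649 yang -82.5 tilt [-0.093  0.006] q [-0.46  0.49  0.95  1.77 -0.39  1.19 -0.83]
shift [ 43.7 149.8  86.2] turn -1.25
t 11.85 pos [ 0.5967 -0.2638  0.1258] F [-0.1  0.6  0.9] w 0.552 yang -79.2 tilt [-0.096  0.01 ] q [-0.15  0.74  0.81  1.57 -0.52  1.17 -0.6 ]
shift [-27.8  28.1   7.6] turn 2.02
```

```bash
python3 -m inch '[[[0.5,-7,7,2,1],[0.5,-7,7,2,1],[0.5,-7,7,2,0],[0.5,-6,6,2,0],[0.5,0,0,0,0],[0.5,0,0,0,0]]]' >/dev/null
python3 - <<'E'
from h import *
to(.574,-.2965,.12,-81.25)
t=snap('top','t6.png')['frame'];s=snap('side','s8.png')['frame']
cv2.imwrite('pics/c11.png',np.hstack([cv2.resize(t[160:230,385:455],None,fx=5,fy=5,interpolation=2),cv2.resize(s[225:325,300:400],None,fx=3.5,fy=3.5,interpolation=2)]))
E
```

```text
t 12.45 pos [ 0.5723 -0.295   0.1205] F [-0.1  0.5  0.4] w 0.504 yang -81.3 tilt [-0.095  0.011] q [-0.1   0.74  0.82  1.6  -0.52  1.14 -0.57]
shift [1.5 1.7 0.3] turn -0.01
```

View pics/c11.png

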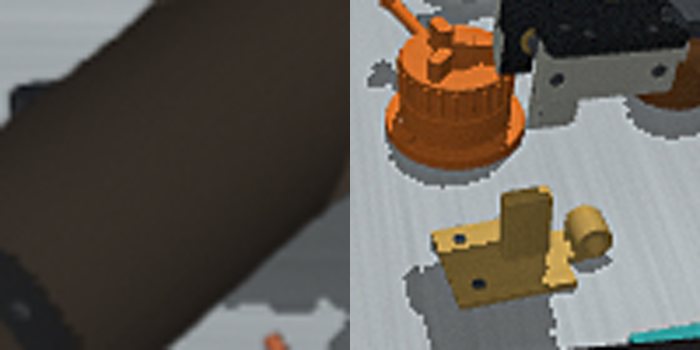

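```bash
python3 - <<'E'
from h import *
to(.5741,-.2963,.0195,-81.25)
E
python3 -m inch '[[[0.5,-1,0,10,0],[0.5,-1.5,0,14,0],[0.5,-1.5,0,14,0],[0.5,-1.5,0,14,0],[0.5,-1,0,12,0],[0.5,-0.5,0,8,0],[0.5,0,0,5,0],[0.5,0,0,0,0]]]' >/dev/null
python3 - <<'E'
from h import *
to(.5741,-.2963,.0195,-81.25)
E
```

```text
t 12.55 pos [ 0.5725 -0.2949  0.1205] F [ 0.2  0.2 -0.3] w 0.499 yang -81.2 tilt [-0.095  0.011] q [-0.1   0.74  0.82  1.6  -0.52  1.14 -0.57]
shift [ 10.7   4.2 100.3] turn 0.01
t 13.35 pos [ 0.5565 -0.293   0.0355] F [-0.6  0.   0.3] w 0.503 yang -81.1 tilt [-0.098  0.013] q [-0.07  0.81  0.76  1.7  -0.59  0.98 -0.51]
shift [18.3  6.4 14.2] turn 0.12
```

```bash
python3 -m inch '[[[0.5,4,1.5,2,0],[0.5,5,1.5,4,0],[0.5,5,1.5,4,0],[0.5,4,1.5,3,0],[0.5,0,0,1,0],[0.5,0,0,0,0]]]' >/dev/null
python3 - <<'E'
from h import *
to(.5741,-.2963,.0195,-81.25)
s=snap('side','s9.png')['frame']
cv2.imwrite('pics/c12.png',cv2.resize(s[235:315,305:395],None,fx=7,fy=7,interpolation=2))
E
```

```text
t 13.95 pos [ 0.5773 -0.2969  0.0196] F [-0.5  0.3 -0.1] w 0.499 yang -81.1 tilt [-0.095  0.011] q [-0.06  0.85  0.74  1.65 -0.61  0.99 -0.51]
shift [-3.  -1.1  0.5] turn 0.18
```

View pics/c12.png

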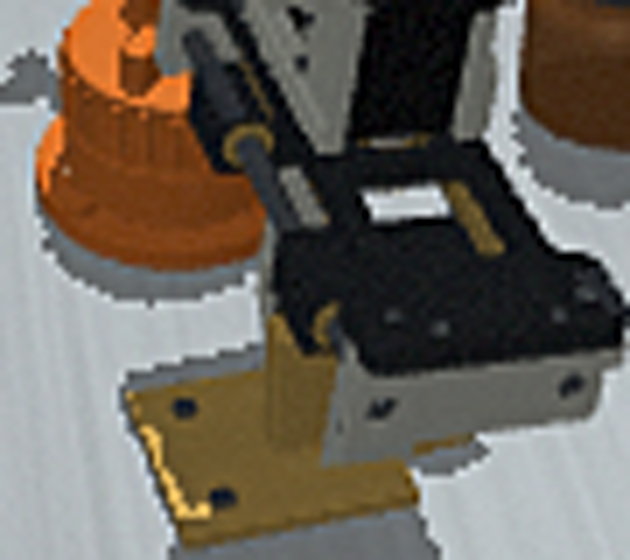

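Run:
```python
from h import *
s=load('s9');o=arm.observe();R=Rot.from_rotvec(o['ee_rot']).as_matrix();p=o['position']
T=lambda a:(p+R@np.array(a)/1e3)
print(R.round(3))
pts=[T([dx,sy*(23+dd),0]) for sy in(1,) for dd in(0,15) for dx in(-9.5,9.5)]
f=lambda q:((proj(s,q)-[305,235]+.5)*7-.5).round(0)
print(f(pts))
u=np.array([.9884,.1521]);w=np.array([-.1521,.9884]);O=np.array([.5708,-.2973])
print('lug top',f([[*(O+a*u+b*w),.051] for a,b in((-.01,-.006),(.02,-.006),(.02,.006),(-.01,.006))]),'lug foot',f([[*(O+a*u+b*w),.006] for a,b in((-.01,-.006),(.02,-.006))]))
print('plate',f([[*(O+a*u+b*w),.006] for a,b in((-.045,-.032),(.028,-.032),(-.045,.032))]))
```

```text
[[ 0.983  0.155 -0.095]
 [ 0.157 -0.988  0.011]
 [-0.092 -0.026 -0.995]]
[[317. 456.]
 [377. 449.]
 [334. 493.]
 [395. 485.]]
lug top [[278. 340.]
 [375. 322.]
 [361. 296.]
 [266. 314.]] lug foot [[273. 456.]
 [368. 437.]]
plate [[187. 540.]
 [423. 492.]
 [126. 393.]]
```

The predicted pads, lug and plate corners land on the picture, with the plate corner at (182,547) and the finger foot at (325,465). I'm making the small correction and closing.

```bash
python3 -m inch '[[[0.5,-3,-1,0,-0.1],[0.5,-1,0,0,0],[0.75,0,0,0,0],[0.95,0,0,0,0],[0.95,0,0,0,0],[0.95,0,0,0,0],[0.95,0,0,0,0]]]' 45 >/dev/null
python3 - <<'E'
from h import *
to(.5741,-.2963,.0195,-81.25)
E
```

```text
t 14.7 pos [ 0.5725 -0.2968  0.0212] F [-2.4 -1.2 12.1] w 0.131 yang -81.0 tilt [-0.094  0.011] q [-0.06  0.85  0.74  1.66 -0.61  0.98 -0.51]
shift [ 1.8 -0.2  1.5] turn 0.25
```

```bash
python3 -m inch '[[[0.95,0,0,-5,0],[0.95,1,0,-10,0],[0.95,1,0,-15,0],[0.95,2,0,-20,0],[0.95,2,0,-25,0],[0.95,2,0,-25,0],[0.95,2,0,-25,0],[0.95,2,0,-25,0],[0.95,1,0,-20,0],[0.95,1,0,-10,0],[0.95,0,0,0,0]]]' >/dev/null
python3 - <<'E'
from h import *
to(.4505,.0043,.2,-76.7)
E
```

```text
t 15.8 pos [ 0.6047 -0.2956  0.2138] F [ 1.5  0.4 -3.6] w 0.127 yang -81.0 tilt [-0.094  0.01 ] q [-0.11  0.7   0.86  1.41 -0.47  1.35 -0.64]
shift [-103.1 -319.8   31.3] turn -4.32
```

```bash
python3 -m inch '[[[0.95,-4,-10,0,-0.4],[0.95,-7,-20,0,-0.5],[0.95,-8,-25,0,-0.5],[0.95,-8,-25,0,-0.5],[0.95,-8,-25,0,-0.5],[0.95,-8,-25,0,-0.5],[0.95,-8,-25,0,-0.5],[0.95,-8,-25,0,-0.5],[0.95,-8,-25,0,0],[0.95,-8,-25,0,0],[0.95,-8,-20,0,0],[0.95,-4,-10,0,0]]]' >/dev/null
python3 - <<'E'
from h import *
to(.4505,.0043,.2,-76.7)
E
```

```text
t 17.0 pos [ 0.4473 -0.0425  0.2181] F [ 1.1 -0.6 -3.2] w 0.129 yang -76.7 tilt [-0.119  0.017] q [-0.76  0.32  0.98  1.95 -0.28  1.15 -1.  ]
shift [ 16.  -43.9  18.4] turn -0.03
```

```bash
python3 -m inch '[[[0.95,2,-8,0,0],[0.95,3,-12,0,0],[0.95,3,-12,0,0],[0.95,3,-10,0,0],[0.95,2,-4,0,0],[0.95,0,0,0,0]]]' >/dev/null
python3 - <<'E'
from h import *
to(.4505,.0043,.1092,-76.7)
E
```

```text
t 17.6 pos [0.4469 0.0115 0.2168] F [ 0.2  0.9 -3.4] w 0.128 yang -76.5 tilt [-0.123  0.017] q [-0.86  0.31  0.96  1.96 -0.29  1.15 -1.1 ]
shift [ 14.2  12.7 106.2] turn 0.18
```

```bash
python3 -m inch '[[[0.95,35,0,0,0],[0.95,35,0,0,0],[0.95,35,0,0,0],[0.95,0,0,0,0]]]' >/dev/null
python3 -c "
from h import *
to(.4505,.0043,.1092,-76.7)"
python3 -m inch '[[[0.95,-6,0,0,0],[0.95,-6,0,0,0],[0.95,-6,0,0,0],[0.95,-6,0,0,0],[0.95,-6,0,0,0],[0.95,-6,0,0,0],[0.95,-6,0,0,0],[0.95,-6,0,0,0],[0.95,-6,0,0,0],[0.95,-6,0,0,0]]]' >/dev/null
python3 -c "
from h import *
to(.4505,.0043,.1092,-76.7)"
```

```text
t 18.0 pos [0.5518 0.0362 0.2035] F [-0.3 -0.8 -2.9] w 0.13 yang -76.5 tilt [-0.123  0.018] q [-0.72  0.52  0.88  1.72 -0.43  1.23 -1.04]
shift [-94.4  11.8 105.5] turn 0.17
t 19.0 pos [0.4867 0.0183 0.2115] F [-0.1  0.9 -3.4] w 0.127 yang -76.7 tilt [-0.124  0.019] q [-0.8   0.4   0.94  1.87 -0.35  1.18 -1.06]
shift [-26.3  10.1 105.8] turn -0.04
```

```bash
cat >> h.py <<'E'
def eye_to(back=0,up=0,eye=(.5521,.0279,.100),yaw=13.3,adj=(0,0,0)):
    zg=np.array([-.094,.011,-.9955]);yg=np.array([np.cos(np.radians(-81)),np.sin(np.radians(-81)),0]);yg-=zg*(yg@zg);yg/=np.linalg.norm(yg);zg/=np.linalg.norm(zg)
    Rg=np.stack([np.cross(yg,zg),yg,zg],1)
    e=Rg.T@(np.array([.6163,-.2903,.012])-np.array([.5725,-.2968,.0212]))
    L=Rg.T@Rot.from_euler('z',9.0,degrees=True).as_matrix()
    o=arm.observe();R=Rot.from_rotvec(o['ee_rot']).as_matrix()
    E=o['position']+R@e+np.array(adj); Q=R@L
    c=np.radians(yaw); tgt=np.array(eye)-back*np.array([np.cos(c),np.sin(c),0])+[0,0,up]
    yw=np.degrees(np.arctan2(Q[1,0],Q[0,0]))
    print('t',o['clock'],'eye',E.round(4),'yaw',yw.round(2),'pitch(down+)',np.degrees(np.arcsin(-Q[2,0])).round(2),'roll',np.degrees(np.arcsin(Q[2,1])).round(2),'F',o['force'].round(1),'w',round(o['width'],3))
    print('shift',(R.T@(tgt-E)*1e3).round(1),'turn',round(yw-yaw,2),'world d',((tgt-E)*1e3).round(1))
    return E,Q
E
python3 -c "
from h import *
eye_to(back=.06)"
```

```text
t 19.0 eye [0.5296 0.0283 0.2012] yaw 13.46 pitch(down+) 1.45 roll 1.27 F [-0.1  0.9 -3.4] w 0.127
shift [-26.2  10.4 104.6] turn 0.16 world d [ -35.9  -14.2 -101.2]
```

```bash
python3 -m inch '[[[0.95,-6,2,2,0],[0.95,-7,2,8,0],[0.95,-7,2,12,0],[0.95,-5,2,15,0],[0.95,0,1,15,0],[0.95,0,1,15,0],[0.95,0,0,15,0],[0.95,0,0,12,0],[0.95,0,0,8,0],[0.95,0,0,3,0],[0.95,0,0,0,0]]]' >/dev/null
python3 - <<'E'
from h import *
eye_to(back=.06)
t=snap('top','t7.png')['frame'];s=snap('side','s10.png')['frame']
cv2.imwrite('pics/c13.png',np.hstack([cv2.resize(t[160:240,250:330],None,fx=5,fy=5,interpolation=2),cv2.resize(s[150:230,270:350],None,fx=5,fy=5,interpolation=2)]))
E
```

```text
t 20.1 eye [0.4889 0.0118 0.0929] yaw 13.39 pitch(down+) 1.49 roll 1.23 F [-0.5 -0.5 -3.7] w 0.128
shift [ 4.4 -1.5 -7.6] turn 0.09 world d [4.8 2.3 7.1]
```

View pics/c13.png

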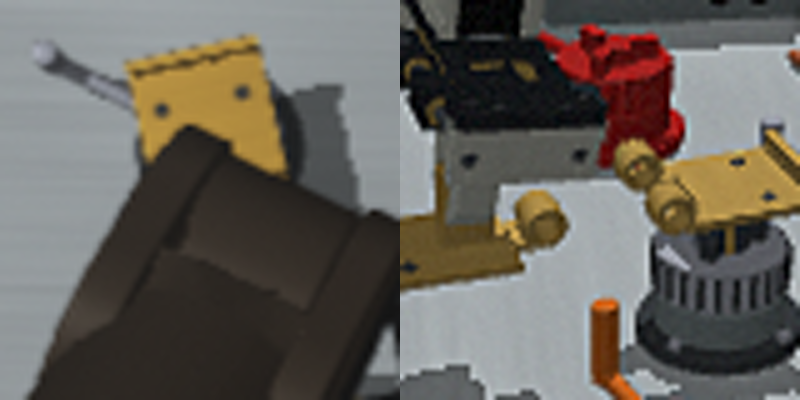

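```bash
cat >> h.py <<'E'
def overlay(f,box,k,out,eye=(.5521,.0279,.100),yaw=13.3,adj=(0,0,0)):
    s=load(f);x0,y0,x1,y1=box
    im=cv2.resize(s['frame'][y0:y1,x0:x1],None,fx=k,fy=k,interpolation=2)
    E,Q=eye_to(eye=eye,yaw=yaw,adj=adj);c=np.radians(yaw);S=np.array([[np.cos(c),-np.sin(c),0],[np.sin(c),np.cos(c),0],[0,0,1]])
    def circ(C,M,y,r,col):
        a=np.linspace(0,2*np.pi,60)
        P=[C+M@np.array([r*np.cos(t),y,r*np.sin(t)]) for t in a]
        q=((proj(s,P)-[x0,y0]+.5)*k-.5); cv2.polylines(im,[q.astype(int)],True,col,1)
    for r in(.012,.007):
        circ(E,Q,-.012,r,(255,0,0))
        circ(np.array(eye),S,-.036,r,(0,0,255));circ(np.array(eye),S,.016,r,(0,0,255))
    cv2.imwrite('pics/'+out,im)
E
python3 -c "
from h import *
overlay('s10',(290,170,350,215),12,'c14.png')"
```

```text
t 20.2 eye [0.4893 0.0118 0.0935] yaw 13.4 pitch(down+) 1.44 roll 1.22 F [ 1.2 -0.4 -3. ] w 0.126
shift [ 63.6  -1.7 -14. ] turn 0.1 world d [62.8 16.1  6.5]
```

View pics/c14.png

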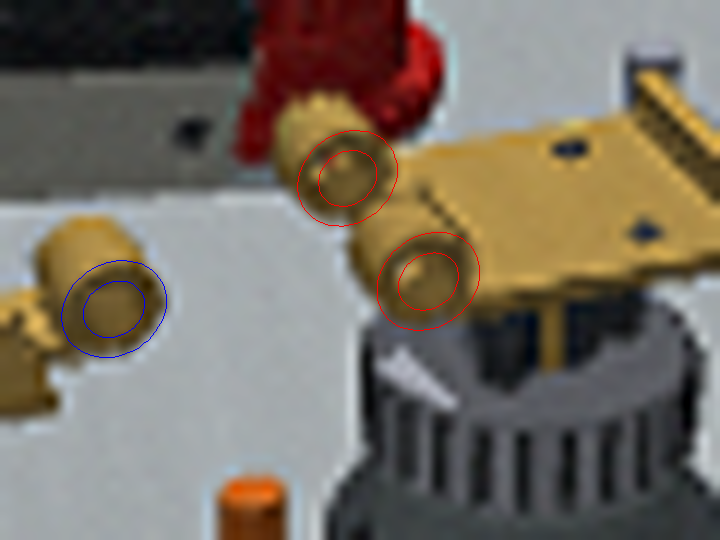

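Overlay circles fit the leaf knuckle at (110,308) and both stub knuckles at (345,178) and (427,282) to within half an image pixel. I'm levelling first, then advancing.

```bash
python3 -m inch '[[[0.95,1,-0.5,-3,0],[0.95,1,-0.5,-3,0],[0.95,1,-0.5,-1,0],[0.95,0,0,0,0]]]' >/dev/null
python3 -c "
from h import *
eye_to(back=.045)"
python3 -m inch '[[[0.95,4,0,-0.5,0],[0.95,5,0,-0.6,0],[0.95,3,0,-0.4,0],[0.95,0,0,0,0]]]' >/dev/null
python3 -c "
from h import *
eye_to()"
```

```text
t 20.6 eye [0.4947 0.0142 0.1023] yaw 13.43 pitch(down+) 1.25 roll 1.22 F [-0.6 -0.5 -3.1] w 0.129
shift [14.2 -0.   0.7] turn 0.13 world d [13.6  3.3 -2.3]
t 21.0 eye [0.5079 0.0175 0.1026] yaw 13.45 pitch(down+) 1.21 roll 1.22 F [-0.1  0.4 -2.5] w 0.13
shift [45.4  0.1 -2.5] turn 0.15 world d [44.2 10.4 -2.6]
```

```bash
python3 -m inch '[[[0.95,4,0,-0.2,0],[0.95,6,0,-0.3,0],[0.95,6,0,-0.3,0],[0.95,4,0,-0.2,0],[0.95,0,0,0,0]]]' >/dev/null
python3 - <<'E'
from h import *
eye_to()
s=snap('side','s11.png')
overlay('s11',(290,170,350,215),12,'c15.png')
E
```

```text
t 21.5 eye [0.5292 0.0225 0.1009] yaw 13.46 pitch(down+) 1.24 roll 1.21 F [ 0.9 -0.5 -3.1] w 0.134
shift [23.5  0.1 -1.8] turn 0.16 world d [22.9  5.4 -0.9]
t 21.55 eye [0.5288 0.0225 0.1009] yaw 13.45 pitch(down+) 1.25 roll 1.21 F [ 0.8 -0.2 -3.4] w 0.127
shift [23.8  0.1 -1.8] turn 0.15 world d [23.3  5.4 -0.9]
```

View pics/c15.png

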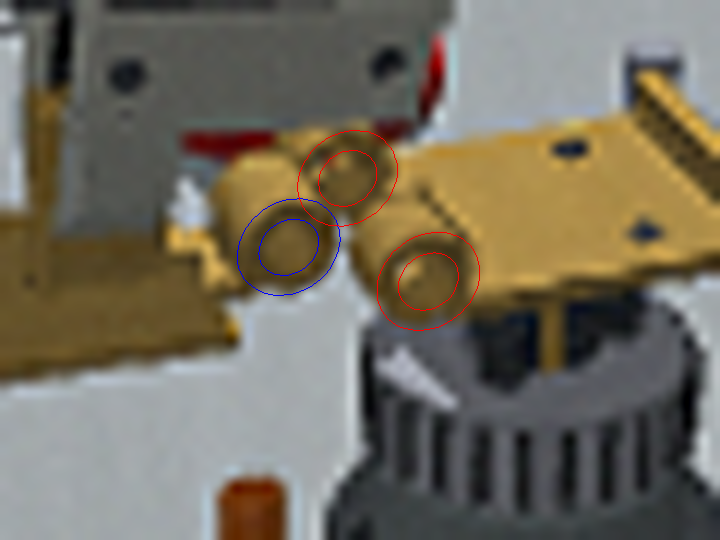

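```bash
python3 -m inch '[[[0.95,4,0,-0.3,0],[0.95,5,0,-0.4,0],[0.95,5,0,-0.4,0],[0.95,4,0,-0.3,0],[0.95,3,0,-0.2,0],[0.95,0,0,0,0]]]' >/dev/null
python3 - <<'E'
from h import *
s=snap('side','s12.png')
overlay('s12',(290,170,350,215),12,'c16.png')
E
```

```text
t 22.2 eye [0.5506 0.0277 0.0999] yaw 13.44 pitch(down+) 1.28 roll 1.23 F [ 1.   0.6 -2.7] w 0.129
shift [ 1.5  0.1 -0.3] turn 0.14 world d [1.5 0.2 0.1]
```

View pics/c16.png

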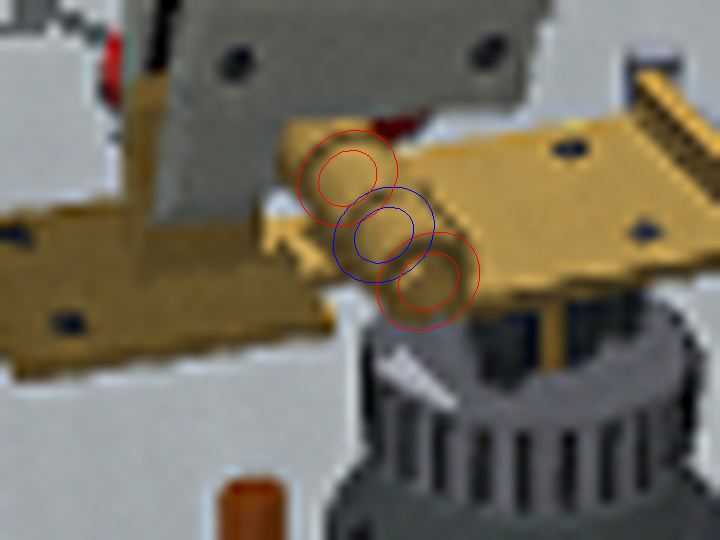

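```bash
python3 -m inch '[[[0.95,1.3,0,-0.2,0.1],[0.95,0,0,0,0],[0.95,0,0,0,0]]]' >/dev/null
python3 - <<'E'
from h import *
s=snap('side','s13.png');t=snap('top','t8.png')
cv2.imwrite('pics/c17.png',np.hstack([cv2.resize(s['frame'][172:207,308:338],None,fx=15,fy=15,interpolation=2),cv2.resize(t['frame'][165:235,260:320],None,fx=5,fy=5,interpolation=2)[:,:] if 0 else cv2.resize(t['frame'][165:235,265:315],(375,525),interpolation=2)]) )
eye_to()
E
```

```text
t 22.6 eye [0.5516 0.0278 0.0999] yaw 13.32 pitch(down+) 1.31 roll 1.22 F [ 0.7  0.7 -3.3] w 0.131
shift [ 0.5 -0.  -0.2] turn 0.02 world d [0.5 0.1 0.1]
```

View pics/c17.png

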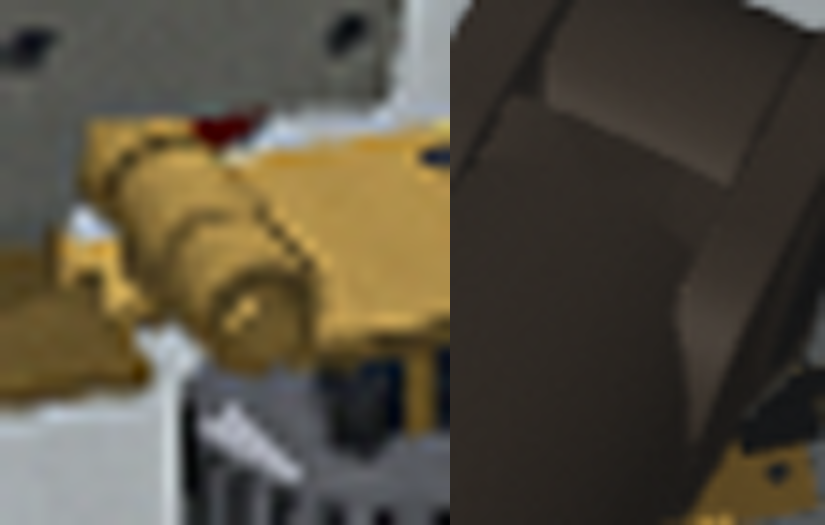

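The knuckles sit in one straight line, with the seams at about (145,145) and (200,220) and the wrist carrying only the leaf's weight. A short hold, a final check, then I hand it in.

```bash
python3 -m inch '[[[0.95,0,0,0,0],[0.95,0,0,0,0],[0.95,0,0,0,0]]]' >/dev/null
python3 - <<'E'
from h import *
eye_to(); print(np.abs(arm.observe()['dq']).max())
d=load('s13');a=load('s7')['frame'].astype(int);b=d['frame'].astype(int)
print('stub plate/lip/handle change side',np.abs(a[170:200,340:350]-b[170:200,340:350]).mean())
print(workorder.sign_off())
E
```

```text
t 22.9 eye [0.5514 0.0278 0.1   ] yaw 13.31 pitch(down+) 1.31 roll 1.23 F [-0.   0.7 -4.3] w 0.13
shift [ 0.7  0.  -0.1] turn 0.01 world d [0.7 0.1 0. ]
0.0016682872296984428
stub plate/lip/handle change side 4.634444444444444
the job is handed in; nothing more can be done
None
```

The chuck is tightened and the leaf's knuckle is held between the stub's two knuckles with the holes lined up. I handed the job in at about 23 s with the leaf still in the gripper; no verdict is reported.

**Chuck:** I swung the handle clockwise by its post until the push reached about 16 N, then let go. It eased back further than I expected, from about 43° to 66°, for a net swing of about 40°. I never saw the jaws gripping at close range. That it stays clamped rests on the easing forces, which fell off like a spring held by friction (5.6 N, then 2.6 N, then about 0), and on the stub not having moved.

**Leaf:** I picked it up by its lug and slid it in from the open side.

| Last check | Reading |
|---|---|
| Hole centres, computed offset | 0.7 mm |
| Yaw error | about 0° |
| Leaf pitch and roll | about 1.3° each |
| Wrist force | 3–4 N, about the leaf's weight, so no sign of leaning |
| Joint motion | practically still |

- **Side view:** the three knuckles make one straight line with seams on both sides. The arm hid that spot in the top view, so I have only the side picture for it.
- **Tool tilt:** it built up to about 7° from vertical while pushing the handle and moving. I could not undo it, and it accounts for most of the leaf's remaining slope.
- **Side-picture change:** a rough before-and-after comparison of the stub plate and handle area differed slightly (4.6 grey levels on average). I did not look into why.
- **Other things on the shelf:** the wrist readings never showed an unexpected contact, but I did not check them one by one in a last picture.

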